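Nest the washed plant pots by shape and size

TASK

The washed plant pots stand mouth down about the potting bench. Nest them, still mouth down, on the two plywood boards: the three round pots on the round board and the two square pots squared up with the square board, each stack centred on its board and begun with its smallest pot so that every larger pot goes right down over the smaller ones and its lip rests flat on the board. Leave the jar, the dish and the dibber where they are.

Things in the scene. Friction and masses are not known exactly. Their poses are not given: they have to be found in the camera images.
- round_large: the largest of three round terracotta-brown plastic plant pots, mouth down; 84 mm high; outside diameter 82 mm over the lip (lowest 8 mm), 78 mm above it, tapering evenly to 62 mm at the flat closed end on top with its four drain holes; hollow, walls 2.5 mm, mouth 73 mm wide inside; stiff, under 100 g. Origin: centre of the mouth, at the surface it stands on; z up.
- round_medium: the middle-sized one of three round terracotta-brown plastic plant pots, mouth down; 64 mm high; outside diameter 54 mm over the lip (lowest 8 mm), 50 mm above it, tapering evenly to 40 mm at the flat closed end on top with its four drain holes; hollow, walls 2.5 mm, mouth 45 mm wide inside; stiff, under 100 g. Origin: centre of the mouth, at the surface it stands on; z up.
- round_small: the smallest of three round terracotta-brown plastic plant pots, mouth down; 44 mm high; outside diameter 29 mm over the lip (lowest 8 mm), 26 mm above it, tapering evenly to 20 mm at the flat closed end on top with its four drain holes; hollow, walls 2.5 mm, mouth 21 mm wide inside; stiff, under 100 g. Origin: centre of the mouth, at the surface it stands on; z up.
- square_large: the larger of two square terracotta-brown plastic plant pots, mouth down; 72 mm high; 74 mm square over the lip (lowest 9 mm), 68 mm above it, tapering evenly to 62 mm at the flat closed end on top with four drain holes; hollow, walls 2.5 mm, mouth 63 mm square inside; stiff, under 100 g. Origin: centre of the mouth, at the surface it stands on; z up, x and y square to its sides.
- square_small: the smaller of two square terracotta-brown plastic plant pots, mouth down; 50 mm high; 46 mm square over the lip (lowest 9 mm), 42 mm above it, tapering evenly to 36 mm at the flat closed end on top with four drain holes; hollow, walls 2.5 mm, mouth 37 mm square inside; stiff, under 100 g. Origin: centre of the mouth, at the surface it stands on; z up, x and y square to its sides.
- round_board: round plywood stacking board, a flat disc 110 mm across and 8 mm thick, fixed to the bench. Origin: centre of its underside, on the bench; its flat top lies 8 mm above the origin.
- square_board: square plywood stacking board, 110 x 110 mm and 8 mm thick, fixed to the bench. Origin: centre of its underside, on the bench; its flat top lies 8 mm above the origin; x and y square to its sides.
- seed_jar: bystander: closed jar 60 mm across and 90 mm high, at the left of the bench. Origin: centre of its underside.
- seed_dish: bystander: white bowl 90 mm across and 30 mm high, at the right of the bench. Origin: centre of its underside.
- dibber: bystander: dibber (planting stick) with wooden handle and steel shank, 230 mm long, 22 mm high, lying across the far side of the bench. Origin: on the bench near its middle; y along it towards the steel end.
Not all that is in view belongs to the job. Leave any yellow look-alike of the round_large alone. What is shaped like the round_medium but blue is not meant.

How it is judged (in metres and radians):
At the end, for the whole second after the job is handed in: All five pots are at rest, mouth down and flat (tilt under 0.08 rad, origin 4 to 12 mm above the board's) on the board of their own shape, each within 12 mm of its centre and so nested; the square pots' sides are within 0.2 rad of parallel to the square board's (horizontal distance between each of round_large, round_medium, round_small and round_board below 0.012 m and z of round_large in the frame of round_board between 0.004 and 0.012 m and angle between each of round_large, round_medium, round_small, square_large, square_small's own z axis and vertical below 0.08 rad and linear speed of each of round_large, round_medium, round_small, square_large, square_small below 0.02 m/s and angular speed of each of round_large, round_medium, round_small, square_large, square_small below 0.2 rad/s and z of round_medium in the frame of round_board between 0.004 and 0.012 m and z of round_small in the frame of round_board between 0.004 and 0.012 m and horizontal distance between each of square_large, square_small and square_board below 0.012 m and z of square_large in the frame of square_board between 0.004 and 0.012 m and (angle between the x axis of square_large and the x axis of square_board, either way round below 0.2 rad or angle between the x axis of square_large and the y axis of square_board, either way round below 0.2 rad) and z of square_small in the frame of square_board between 0.004 and 0.012 m and (angle between the x axis of square_small and the x axis of square_board, either way round below 0.2 rad or angle between the x axis of square_small and the y axis of square_board, either way round below 0.2 rad)); the robot touches nothing.
It fails at once if the jar is shifted by more than 40 mm (distance of seed_jar from where it was at the start of the episode above 0.04 m).
It fails at once if the dish is shifted by more than 40 mm (distance of seed_dish from where it was at the start of the episode above 0.04 m).
It fails at once if the dibber is shifted by more than 40 mm (distance of dibber from where it was at the start of the episode above 0.04 m).
It also fails if it takes over 131 s, if anything falls off the work surface, if the arm or the gripper's body presses on something with over 40 N, if the wrist force passes 120 N, or if a joint passes its speed limit or range.

ROBOT

A 6-joint arm with a two-finger parallel gripper is mounted at the origin on the work surface. World frame = base frame: x ahead of the robot, y to its left, z up, the work surface at z = 0. Lengths are in mm, angles in rad, forces in N, time in s.
With the tool pointing down it reaches from about 325 to 900 mm from the base axis. Payload 6.1 kg.
Tool frame: the origin (TCP) lies at the very end of the fingers, on their centre line; the grasp point (between the pads) lies 19 mm behind it; z points along the fingers, y is the line along which they close (so a half turn about z gives the same grasp; the last joint's range is limited). The gripper opens to 85 mm and grips with 20 to 120 N. Pads are 22 mm wide; open, the fingers measure 114 mm over their backs; the gripper's body (76 mm by 85 mm) begins 54 mm behind the grasp point. The pads swing forward as they close: fully open they stand 13 mm farther back than shut.
Start: joints at [-1.335, 0.22, 1.526, -0, 1.395, -0.126], TCP at [221.216, -584.533, 194.6] pointing down, gripper open.
Joint ranges: [-2.98, 2.98], [-0.91, 2.08], [0.09, 2.57], [-1.24, 4.39], [0.2, 2.65], [-2.68, 2.68]. Speed limits (rad/s): [2.57, 2.57, 3.01, 3.14, 3.14, 3.14].

INTERFACE

Orientations are given as [roll, pitch, yaw] about the fixed x, y, z axes, in that order (R = Rz(yaw) Ry(pitch) Rx(roll)).
In Python, from station import ctrl gives the robot as it stands.
- The arm moves only by the tool drive_tool, never from a script. Its argument "steps" is a list of rows, each a list of 7 numbers: the turn, a rotation vector about the tool's x, y, z in degrees, then the shift along the tool's x, y, z in mm, then the opening, from 0 (shut) to 1 (fully open). In form: [[wx, wy, wz, x, y, z, fingers], ...]. A call has 1 to 20 rows; each row is the pose to reach, as a shift and turn from the pose commanded when the call began, along the tool's axes at that moment; what a row does not reach only later rows make up. A row lasts 1/12 s, in which the tool goes at most 41.7 mm and 7.16 degrees, less where a joint would pass 70% of its speed; a pose out of reach is approached as far as the arm can. A call with a gripper value outside its range is refused whole. The fingers move at their own pace and stop on an object; "newtons" is the grip in N (left out, the last holds). Time passes only in rows, so rows that repeat a pose let the fingers close. It gives the time, the measured TCP pose, the force, the opening and the grip force at its end, in the units of the state.
- ctrl.observe(): the state, without advancing time (a new reading comes with each control period).
- ctrl.capture(name): name is "side" or "top"; returns (picture, depth): 420x560x3 uint8, blue, green, red; 420x560 float32, mm along the optical axis (not along the pixel's ray), 0 where there is no reading.
- ctrl.calibration(name): a dict with "fx", "fy", "cx", "cy" (pixels), "rvec" (rotation vector, rad) and "tvec" (3), from world to camera coordinates, as OpenCV has them. Camera axes: x right, y down, z forward; pixel columns grow to the right and rows downward; lengths in mm; the calibration is good to about 2 mm. A picture is of the moment at which its call begins. calibration takes no time and is no camera call.
- ctrl.close_job(): hands the job in; it is judged then, once.
The state is a dict: "t": time; "joint_pos": joint angles; "qd": joint speeds; "tau": joint torques, N m; "eef_pos": TCP position; "tcp_rot": TCP orientation; "ft_force": force on the tool from outside, world axes, zero at the start; "torque": the same for the moment, N m; "width": finger opening in mm; "grip_force": force on a finger pad.
Only numpy, scipy, OpenCV 4.12 (cv2) and the standard library are available. Lean on these libraries where they do the work, as an engineer would, in place of code of your own. Each camera call takes 0.05 s, during which the arm holds its last target. There are 200 camera calls.

## Working session

There is one attempt and no reset: what is moved stays moved. The work goes in short steps, Python scripts to look and compute and a tool call to move; the robot and the scene stay as the last step left them, time stands still between calls to the robot, and variables do not carry over. Pictures are saved under pics/ and viewed, at most 14 in all, crops included, and the job is handed in when it is done.

Besides the shell and the picture viewer there is one more tool, called as name(argument=value, ...), one argument or row to a line, values as JSON. drive_tool: Moves the arm, as the interface text tells. Its arguments: {"type":"object","properties":{"steps":{"type":"array"},"newtons":{"type":"number"}},"required":["steps"]}

```bash
mkdir -p pics
cat > h.py <<'E'
import numpy as np, cv2
from station import ctrl
def cam(n):
    c=ctrl.calibration(n); R,_=cv2.Rodrigues(np.array(c["rvec"],float)); return c,R,np.array(c["tvec"],float).ravel()
def ray(n,u,v,z):
    c,R,t=cam(n); d=R.T@np.array([(u-c["cx"])/c["fx"],(v-c["cy"])/c["fy"],1]); o=-R.T@t
    return o+d*(z-o[2])/d[2]
def proj(n,P):
    c,R,t=cam(n); q=R@np.array(P,float)+t; return c["fx"]*q[0]/q[2]+c["cx"],c["fy"]*q[1]/q[2]+c["cy"]
def cloud(n,dep):
    c,R,t=cam(n); v,u=np.mgrid[:dep.shape[0],:dep.shape[1]]
    q=np.stack([(u-c["cx"])/c["fx"]*dep,(v-c["cy"])/c["fy"]*dep,dep],-1)-t
    return q@R
E
python3 - <<'E'
from h import *
for n in("top","side"):
    p,d=ctrl.capture(n); cv2.imwrite(f"pics/{n}0.png",p); np.save(f"{n}0.npy",d)
    c,R,t=cam(n); print(n,c["fx"],-R.T@t,R[2])
print(ctrl.observe())
E
```

```text
top 441.55706121911095 [ 447.64884886  -20.59277577 1290.54201331] [ 0.07006721  0.02401306 -0.99725321]
side 437.40659017537536 [ 489.22009073 -717.61670536  888.27069549] [ 0.03733142  0.64031947 -0.76720098]
{'t': 0.1, 'joint_pos': array([-1.33506617e+00,  2.21160083e-01,  1.52749480e+00,  1.21819881e-06,
        1.39471123e+00, -1.26080416e-01]), 'qd': array([ 0.00117968, -0.00143623, -0.00218596, -0.00123199,  0.00105243,
       -0.0008903 ]), 'tau': array([ 5.23332637e-04, -4.98242462e+01, -3.90546334e+01, -2.76385263e-04,
        5.64033719e-03, -1.04468702e-05]), 'eef_pos': array([ 221.09435754, -583.93315124,  193.60176351]), 'tcp_rot': array([-3.13983341e+00, -2.24196991e-04,  3.61810156e-01]), 'ft_force': array([ 0.59835523,  0.44717515, -0.91054078]), 'torque': array([-0.01174724, -0.0328416 ,  0.05624186]), 'grip_force': 0.0, 'width': 85.44526528168001}
```

View pics/top0.png

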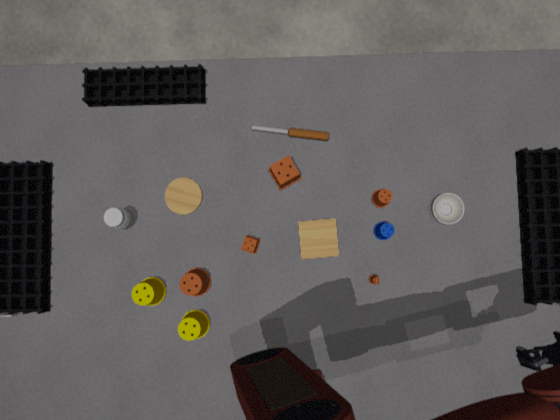

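View pics/side0.png

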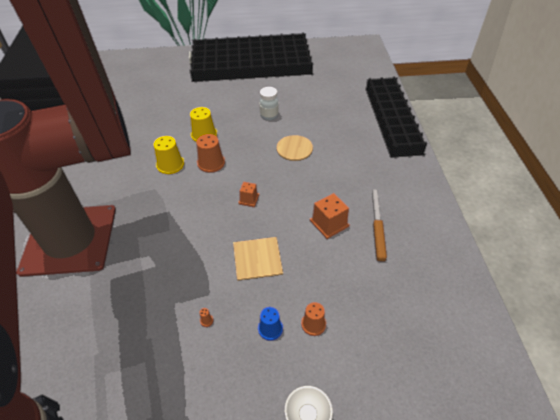

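Top view: terracotta pots are at (194,282) large round, (384,197) medium round, (375,280) small round, (285,171) large square and (250,244) small square. The boards are at (183,196) round and (319,239) square.

Candidates for round_large: (194,282) terracotta, (148,292) and (193,326) yellow. The terracotta one fits the description. Candidates for round_medium: (384,197) terracotta and (384,230) blue. The terracotta one fits. I'll measure and confirm in one crop.

```bash
cat > m.py <<'E'
from h import *
def measure(tag,seeds,boards=True):
    out={}
    for n in("top","side"):
        p=cv2.imread(f"pics/{n}{tag}.png"); d=np.load(f"{n}{tag}.npy"); X=cloud(n,d)
        hsv=cv2.cvtColor(p,cv2.COLOR_BGR2HSV)
        for k,(s,H) in seeds.items():
            u0,v0=proj(n,(*s,H/2)); yy,xx=np.mgrid[:420,:560]
            near=(np.hypot(X[...,0]-s[0],X[...,1]-s[1])<75)&(d>0)
            m=near&(hsv[...,1]>60)
            if "board" in k: m&=(hsv[...,0]>11)&(hsv[...,0]<27)&(hsv[...,2]>80)&(hsv[...,1]<190)&(abs(X[...,2]-8)<12)
            else: m&=(hsv[...,0]<14)&(X[...,2]>8)&(hsv[...,1]>120)
            if m.sum()<5: print(n,k,"none");continue
            zt=np.percentile(X[...,2][m],90)
            t=m&(abs(X[...,2]-zt)<5)
            t8=t.astype(np.uint8); 
            cs=max(cv2.findContours(t8,cv2.RETR_EXTERNAL,cv2.CHAIN_APPROX_NONE)[0],key=cv2.contourArea)
            z=np.median(X[...,2][t])
            P=np.array([ray(n,*c[0],z)[:2] for c in cs],np.float32)
            r=cv2.minAreaRect(P); o=cv2.minEnclosingCircle(P)
            print(n,k,"z%.1f"%z,"rect",np.round(r[0],1),np.round(r[1],1),"ang%.1f"%r[2],"circ",np.round(o[0],1),"r%.1f"%o[1],t.sum())
E
python3 - <<'E'
from m import *
px=dict(round_large=(194,282,84),round_medium=(384,197,64),round_small=(375,280,44),square_large=(285,171,72),square_small=(250,244,50),round_board=(183,196,8),square_board=(319,239,8))
seeds={k:(ray("top",u,v,z)[:2],z) for k,(u,v,z) in px.items()}
for k in seeds: print(k,seeds[k][0].round())
for k,(u,v,z) in dict(y1=(148,292,84),y2=(193,326,84),blue=(384,230,64),dish=(448,208,15),jar=(114,216,90)).items(): print(k,ray("top",u,v,z).round())
measure("0",seeds)
p=cv2.imread("pics/top0.png")
a=cv2.resize(p[255:350,115:235],None,fx=3.3,fy=3.3,interpolation=3); b=cv2.resize(p[165:260,345:465],None,fx=3.3,fy=3.3,interpolation=3)
cv2.imwrite("pics/crop0.png",np.hstack([a,b]))
E
```

```text
round_large [362. 245.]
round_medium [ 586. -283.]
round_small [ 356. -254.]
square_large [664. -10.]
square_small [463.  93.]
round_board [608. 292.]
square_board [ 474. -103.]
y1 [338. 371.  84.]
y2 [244. 248.  84.]
blue [ 494. -280.   64.]
dish [ 555. -475.   15.]
jar [547. 464.  90.]
top round_large z84.6 rect [359.9 254.2] [57.5 59.6] ang89.6 circ [358.6 254.3] r31.2 337
top round_medium z63.7 rect [ 589.8 -284.5] [35.9 36.5] ang88.0 circ [ 589.6 -284.4] r19.6 140
top round_small z43.9 rect [ 356.9 -257.1] [17.3 17.5] ang62.2 circ [ 357.2 -256.6] r9.7 38
top square_large z72.2 rect [668.2  -8.1] [61.8 61.5] ang28.3 circ [667.2  -8. ] r41.6 375
top square_small z50.6 rect [464.   95.8] [35.7 35.5] ang70.5 circ [464.8  95.5] r23.9 136
top round_board z8.6 rect [611.4 292.2] [106.5 106.7] ang89.6 circ [610.7 292.4] r54.8 818
top square_board z8.3 rect [ 477.4 -100.9] [109.2 109.7] ang3.8 circ [ 476.4 -102.7] r73.4 1060
side round_large z85.8 rect [358.  249.5] [59.8 61.8] ang13.9 circ [356.1 249.3] r33.0 250
side round_medium z65.4 rect [ 588.3 -290. ] [36.8 37.9] ang84.9 circ [ 588.9 -289.8] r20.2 258
side round_small z45.3 rect [ 356.6 -261.2] [17.1 19.7] ang1.1 circ [ 356.5 -261.6] r10.4 64
side square_large z73.5 rect [667.1 -12.4] [64.  61.9] ang29.3 circ [669.3 -13.7] r42.1 479
side square_small z51.3 rect [463.1  91.9] [38.6 35.5] ang73.5 circ [463.3  90.9] r24.0 141
side round_board z9.9 rect [608.5 289. ] [111.9 106. ] ang49.3 circ [607.7 289.5] r56.4 653
side square_board z9.4 rect [ 476.  -104.6] [109.7 112.6] ang3.8 circ [ 473.8 -104.3] r75.1 1623
```

View pics/crop0.png

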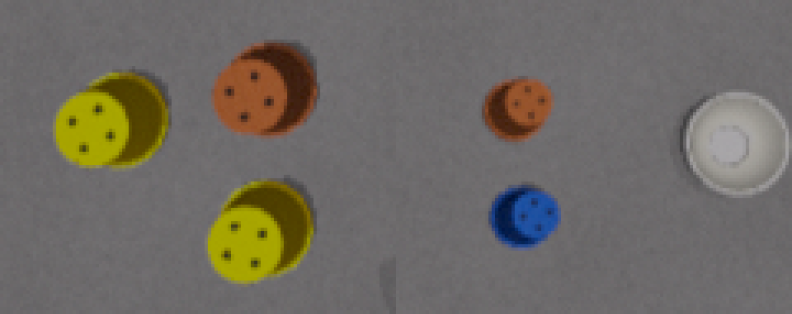

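The crop shows terracotta pots at left panel (250,95), between the yellow ones, and right panel (525,102), above the blue one. These are round_large and round_medium. The two views agree on heights (84/64/44/72/50/8), and I'll use their mean positions. Next is a small planner that converts world goals to tool shifts.

```bash
cat > plan.py <<'E'
import sys,numpy as np
from station import ctrl
from scipy.spatial.transform import Rotation as Ro
# args: x,y,z,psi_deg ... -> per waypoint: turn wz, tool shift, rows
s=ctrl.observe(); p0=s["eef_pos"]; R0=Ro.from_euler("xyz",[np.pi,0,s["tcp_rot"][2]]); psi0=np.degrees(s["tcp_rot"][2])
print("t%.1f"%s["t"],p0.round(1),"psi%.1f"%psi0,"w%.1f"%s["width"],"rot",s["tcp_rot"].round(3)); last=np.zeros(3); lw=0
for a in sys.argv[1:]:
    x,y,z,psi=map(float,a.split(",")); d=R0.inv().apply(np.array([x,y,z])-p0); w=(psi0-psi+180)%360-180
    print("wz%.1f"%w,d.round(1),"rows",int(np.ceil(max(np.linalg.norm(d-last)/41.7,abs(w-lw)/7.16)))); last=d;lw=w
E
python3 plan.py 356.8,-259.2,130,0 356.8,-259.2,10,0
```

```text
t0.1 [ 221.1 -583.9  193.6] psi20.7 w85.4 rot [-3.14  -0.     0.362]
wz20.7 [ 241.9 -255.7   63.6] rows 9
wz20.7 [ 241.9 -255.7  183.6] rows 3
```

drive_tool(
  steps=[
    [0,0,20.7,242,-256,64,0.6],
    [0,0,20.7,242,-256,64,0.6],
    [0,0,20.7,242,-256,64,0.6],
    [0,0,20.7,242,-256,64,0.6],
    [0,0,20.7,242,-256,64,0.6],
    [0,0,20.7,242,-256,64,0.6],
    [0,0,20.7,242,-256,64,0.6],
    [0,0,20.7,242,-256,64,0.6],
    [0,0,20.7,242,-256,64,0.6],
    [0,0,20.7,242,-256,64,0.6],
    [0,0,20.7,242,-256,64,0.6],
    [0,0,20.7,242,-256,64,0.6],
    [0,0,20.7,242,-256,64,0.6],
    [0,0,20.7,242,-256,64,0.6],
  ],
  newtons=40,
)

```text
t: 1.27
eef_pos: [356.7, -260.7, 130.8]
tcp_rot: [3.141, -0.0, -0.001]
ft_force: [0.4, -0.8, -0.1]
width: 51.4
grip_force: 0.0
```

```bash
python3 plan.py 356.8,-259.2,10,0
```

```text
t1.3 [ 356.7 -260.7  130.8] psi-0.1 w51.4 rot [ 3.141e+00 -0.000e+00 -1.000e-03]
wz-0.1 [ 1.000e-01 -1.500e+00  1.208e+02] rows 3
```

drive_tool(
  steps=[
    [0,0,0,0,0,30,0.6],
    [0,0,0,0,0,60,0.6],
    [0,0,0,0,0,90,0.6],
    [0,0,0,0,0,110,0.6],
    [0,0,0,0,0,120,0.6],
    [0,0,0,0,0,120,0.6],
    [0,0,0,0,0,120,0.6],
    [0,0,0,0,0,120,0],
    [0,0,0,0,0,120,0],
    [0,0,0,0,0,120,0],
    [0,0,0,0,0,120,0],
    [0,0,0,0,0,120,0],
    [0,0,0,0,0,120,0],
    [0,0,0,0,0,120,0],
    [0,0,0,0,0,120,0],
    [0,0,0,0,0,120,0],
    [0,0,0,0,0,120,0],
  ],
)

```text
t: 2.68
eef_pos: [356.9, -259.4, 10.5]
tcp_rot: [-3.141, 0.0, 0.001]
ft_force: [-0.0, 0.4, -0.1]
width: -0.1
grip_force: 0.0
```

```bash
python3 plan.py 356.8,-259.2,140,0 610,290.6,140,0
```

```text
t2.7 [ 356.9 -259.4   10.5] psi0.0 w-0.1 rot [-3.141e+00  0.000e+00  1.000e-03]
wz0.0 [-1.000e-01 -2.000e-01 -1.295e+02] rows 4
wz0.0 [ 253.4 -549.9 -129.5] rows 15
```

The fingers closed on nothing, so I'll look.

Run:
```python
from h import *
o=[]
for n in("top","side"):
    p,d=ctrl.capture(n); cv2.imwrite(f"pics/{n}1.png",p); np.save(f"{n}1.npy",d)
    u,v=map(int,proj(n,(357,-259,20))); print(u,v); u=min(max(u,50),509);v=min(max(v,50),369)
    o.append(cv2.resize(p[v-50:v+50,u-50:u+50],None,fx=4,fy=4,interpolation=3))
cv2.imwrite("pics/c1.png",np.hstack(o))
```

```text
375 278
205 316
```

View pics/c1.png

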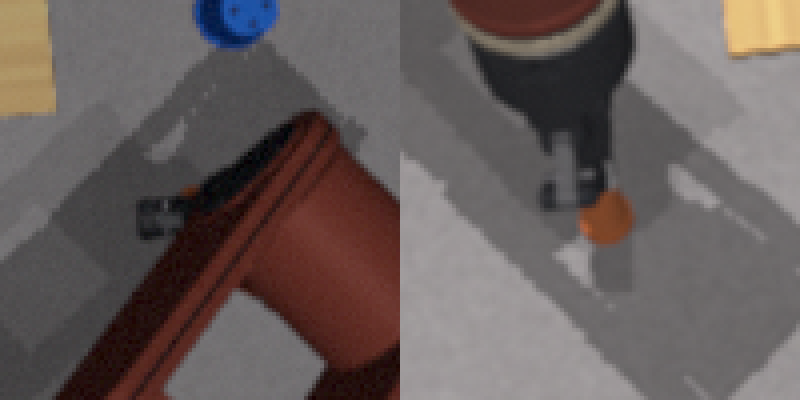

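The side view shows the small pot displaced at about (206,320), apparently tipped. I'll back off and look.

drive_tool(
  steps=[
    [0,0,0,0,0,0,0.3],
    [0,0,0,0,0,0,0.3],
    [0,0,0,0,0,0,0.3],
    [0,0,0,0,0,-10,0.3],
    [0,0,0,0,0,-40,0.3],
    [0,0,0,0,0,-80,0.3],
    [0,0,0,0,0,-120,0.5],
    [0,0,0,-30,-30,-160,0.5],
    [0,0,0,-30,-70,-190,0.5],
    [0,0,0,-30,-110,-190,0.5],
    [0,0,0,-30,-150,-190,0.5],
    [0,0,0,-30,-190,-190,0.5],
    [0,0,0,-30,-230,-190,0.5],
    [0,0,0,-30,-250,-190,0.5],
    [0,0,0,-30,-250,-190,0.5],
    [0,0,0,-30,-250,-190,0.5],
  ],
)

```text
t: 4.12
eef_pos: [326.8, -8.1, 201.4]
tcp_rot: [3.141, -0.002, 0.006]
ft_force: [0.4, -0.8, -0.4]
width: 42.4
grip_force: 0.0
```

Run:
```python
from h import *
o=[]
for n in("top","side"):
    p,d=ctrl.capture(n); cv2.imwrite(f"pics/{n}2.png",p); np.save(f"{n}2.npy",d)
    u,v=map(int,proj(n,(357,-259,20))); u=min(max(u,50),509);v=min(max(v,50),369)
    o.append(cv2.resize(p[v-50:v+50,u-50:u+50],None,fx=4,fy=4,interpolation=3))
    hsv=cv2.cvtColor(p,cv2.COLOR_BGR2HSV); X=cloud(n,d)
    m=(hsv[...,0]<14)&(hsv[...,1]>120)&(np.hypot(X[...,0]-357,X[...,1]+259)<70)&(X[...,2]<60)
    q=X[m]; print(n,m.sum(),q.min(0).round(1),q.max(0).round(1),np.median(q,0).round(1))
cv2.imwrite("pics/c2.png",np.hstack(o))
```

```text
top 80 [ 344.2 -265.6    0.5] [ 367.8 -242.4   47.4] [ 357.8 -251.8   39.5]
side 180 [ 342.8 -274.3    1.1] [ 369.5 -250.1   49. ] [ 357.6 -267.1   28.5]
```

View pics/c2.png

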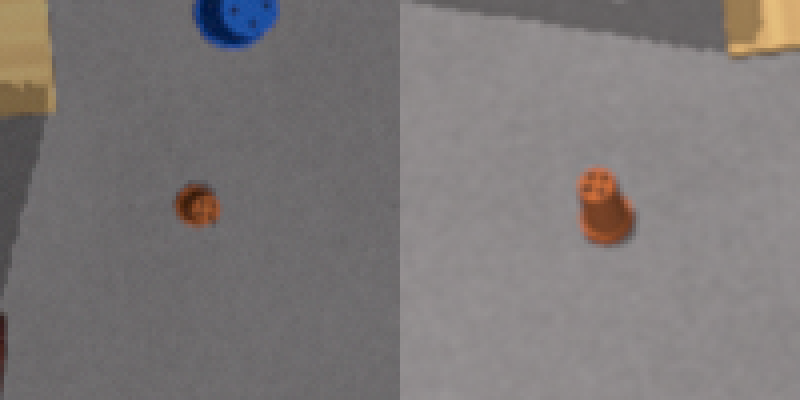

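The small pot is upright and not moved (right panel (605,205)), so the fingers closed beside it. I'll measure where the fingers were from the depth in frame 1.

Run:
```python
from h import *
for n in("top","side"):
    p=cv2.imread(f"pics/{n}1.png"); d=np.load(f"{n}1.npy"); X=cloud(n,d); d2=np.load(f"{n}2.npy"); X2=cloud(n,d2)
    m0=(np.abs(X[...,0]-357)<70)&(np.abs(X[...,1]+259)<70)&(d>0)&(d2-d>8)
    for a,b in((5,20),(20,35),(35,50),(50,65),(65,80),(80,100),(100,130)):
        m=m0&(X[...,2]>a)&(X[...,2]<=b); q=X[m]
        if len(q)>3: print(n,a,b,len(q),np.percentile(q,5,0).round(),np.percentile(q,50,0).round(),np.percentile(q,95,0).round(),p[m].mean(0).round())
```

```text
top 5 20 5 [ 306. -279.    6.] [ 404. -257.    6.] [ 415. -199.    7.] [74. 73. 75.]
top 100 130 19 [ 361. -232.  107.] [ 368. -221.  118.] [ 370. -211.  126.] [32. 31. 33.]
side 50 65 11 [ 364. -270.   55.] [ 367. -264.   62.] [ 368. -256.   64.] [87. 87. 90.]
side 65 80 7 [ 364. -266.   68.] [ 366. -265.   73.] [ 367. -262.   79.] [77. 76. 77.]
side 80 100 15 [ 359. -286.   90.] [ 368. -272.   95.] [ 370. -267.  100.] [46. 44. 44.]
side 100 130 73 [ 357. -300.  101.] [ 368. -275.  112.] [ 373. -260.  127.] [39. 37. 38.]
```

Run:
```python
from h import *
n="side"
X=cloud(n,np.load("side1.npy")); X2=cloud(n,np.load("side2.npy")); np.set_printoptions(suppress=True)
for v in range(296,322,3):
    print(v,[tuple(X[v,u].round().astype(int)) for u in (190,194,198,202,206,208)])
m=(abs(X2[...,0]-327)<90)&(abs(X2[...,1]+8)<60)&(X2[...,2]>120)&(X2[...,2]<420)
q=X2[m]; print(m.sum(),q[np.argsort(q[:,2])[:12]].round())
```

```text
296 [(np.int64(350), np.int64(-296), np.int64(175)), (np.int64(357), np.int64(-296), np.int64(174)), (np.int64(364), np.int64(-295), np.int64(171)), (np.int64(367), np.int64(-279), np.int64(143)), (np.int64(373), np.int64(-273), np.int64(132)), (np.int64(358), np.int64(-198), np.int64(3))]
299 [(np.int64(349), np.int64(-298), np.int64(167)), (np.int64(355), np.int64(-295), np.int64(162)), (np.int64(364), np.int64(-298), np.int64(166)), (np.int64(367), np.int64(-285), np.int64(142)), (np.int64(372), np.int64(-275), np.int64(123)), (np.int64(358), np.int64(-206), np.int64(3))]
302 [(np.int64(348), np.int64(-300), np.int64(160)), (np.int64(355), np.int64(-299), np.int64(157)), (np.int64(363), np.int64(-300), np.int64(158)), (np.int64(363), np.int64(-275), np.int64(112)), (np.int64(370), np.int64(-275), np.int64(111)), (np.int64(359), np.int64(-214), np.int64(4))]
305 [(np.int64(317), np.int64(-216), np.int64(0)), (np.int64(354), np.int64(-301), np.int64(150)), (np.int64(361), np.int64(-300), np.int64(146)), (np.int64(361), np.int64(-275), np.int64(101)), (np.int64(368), np.int64(-273), 
[... 1028 characters left out ...]
)), (np.int64(360), np.int64(-320), np.int64(136)), (np.int64(367), np.int64(-321), np.int64(136)), (np.int64(360), np.int64(-268), np.int64(35)), (np.int64(363), np.int64(-266), np.int64(31))]
320 [(np.int64(319), np.int64(-254), np.int64(1)), (np.int64(328), np.int64(-255), np.int64(1)), (np.int64(337), np.int64(-255), np.int64(-1)), (np.int64(350), np.int64(-270), np.int64(26)), (np.int64(358), np.int64(-270), np.int64(26)), (np.int64(362), np.int64(-269), np.int64(23))]
1729 [[330. -35. 241.]
 [328. -36. 242.]
 [333. -36. 242.]
 [330.  14. 242.]
 [316. -36. 243.]
 [335. -38. 244.]
 [335.  11. 244.]
 [333.  14. 245.]
 [333. -36. 245.]
 [328.  14. 245.]
 [337.  20. 245.]
 [336. -37. 245.]]
```

The lowest finger points are at about z=241 while the TCP reads 201, so the real fingertips seem to sit about 40 mm above the reported TCP. I'll confirm with a crop.

Run:
```python
from h import *
o=[]
for n in("top","side"):
    p=cv2.imread(f"pics/{n}2.png"); d=np.load(f"{n}2.npy")
    u,v=map(int,proj(n,(327,-9,241))); print(n,u,v,"tcp px",proj(n,(327,-9,201)), "zero depth",(d[v-30:v+50,u-40:u+40]==0).sum())
    u=min(max(u,50),509);v=min(max(v,50),369); print(u-50,v-50)
    o.append(cv2.resize(p[v-50:v+50,u-50:u+50],None,fx=4,fy=4,interpolation=3))
cv2.imwrite("pics/c3.png",np.clip(np.hstack(o).astype(int)*1.8,0,255).astype(np.uint8))
```

```text
top 286 300 tcp px (np.float64(286.9820792514692), np.float64(298.29092972218734)) zero depth 32
236 250
side 180 164 tcp px (np.float64(183.4688159622496), np.float64(177.80756769990754)) zero depth 38
130 114
```

View pics/c3.png

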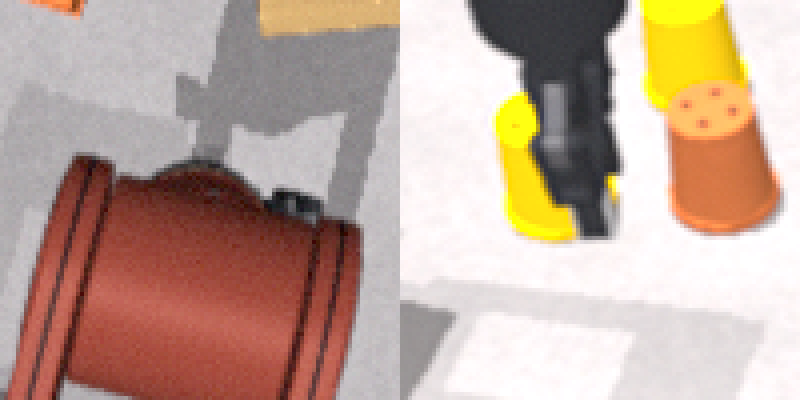

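Right panel: the fingertips end at crop (600,238), which is image (180,173). The depth on both fingers agrees that the tips stand about 39 mm above the reported TCP. This also explains the miss: the fingers closed just above the pot's 44 mm top. I'll correct for it by aiming at TCP z = wanted tip height − 39, and descend in stages while watching the force.

```bash
python3 plan.py 357,-259,60,0
```

```text
t4.2 [326.9 -10.  201.1] psi0.1 w42.7 rot [ 3.141e+00 -1.000e-03  1.000e-03]
wz0.1 [ 29.9 249.  141.1] rows 7
```

drive_tool(
  steps=[
    [0,0,0,5,40,0,0.5],
    [0,0,0,10,80,30,0.5],
    [0,0,0,15,120,60,0.5],
    [0,0,0,20,155,85,0.5],
    [0,0,0,25,190,110,0.5],
    [0,0,0,30,225,125,0.5],
    [0,0,0,30,249,140,0.5],
    [0,0,0,30,249,140,0.5],
    [0,0,0,30,249,140,0.5],
    [0,0,0,30,249,170,0.5],
    [0,0,0,30,249,195,0.5],
    [0,0,0,30,249,210,0.5],
    [0,0,0,30,249,218,0.5],
    [0,0,0,30,249,222,0.5],
    [0,0,0,30,249,222,0.5],
    [0,0,0,30,249,222,0.5],
  ],
)

```text
t: 5.55
eef_pos: [357.6, -259.2, -20.1]
tcp_rot: [3.14, -0.001, 0.0]
ft_force: [0.0, -0.3, 0.1]
width: 42.7
grip_force: 0.0
```

drive_tool(
  steps=[
    [0,0,0,0,0,1,0],
    [0,0,0,0,0,1,0],
    [0,0,0,0,0,1,0],
    [0,0,0,0,0,1,0],
    [0,0,0,0,0,1,0],
    [0,0,0,0,0,1,0],
    [0,0,0,0,0,1,0],
    [0,0,0,0,0,1,0],
    [0,0,0,0,0,1,0],
    [0,0,0,0,0,1,0],
  ],
)

```text
t: 6.38
eef_pos: [357.9, -259.3, -21.0]
tcp_rot: [3.14, -0.002, 0.001]
ft_force: [-1.3, 1.9, 6.3]
width: 21.3
grip_force: 39.2
```

```bash
python3 plan.py 357,-259,100,0 610,290.6,100,0
```

```text
t6.4 [ 357.9 -259.3  -21. ] psi0.0 w21.3 rot [ 3.14e+00 -2.00e-03  1.00e-03]
wz0.0 [  -0.9   -0.3 -121. ] rows 3
wz0.0 [ 252.5 -549.8 -121. ] rows 15
```

Gripped (width 21.3). Lift and carry.

drive_tool(
  steps=[
    [0,0,0,0,0,-30,0],
    [0,0,0,0,0,-70,0],
    [0,0,0,0,0,-110,0],
    [0,0,0,10,-20,-121,0],
    [0,0,0,25,-55,-121,0],
    [0,0,0,40,-90,-121,0],
    [0,0,0,57,-125,-121,0],
    [0,0,0,73,-160,-121,0],
    [0,0,0,90,-196,-121,0],
    [0,0,0,106,-232,-121,0],
    [0,0,0,123,-268,-121,0],
    [0,0,0,139,-304,-121,0],
    [0,0,0,156,-340,-121,0],
    [0,0,0,173,-376,-121,0],
    [0,0,0,189,-412,-121,0],
    [0,0,0,206,-448,-121,0],
    [0,0,0,222,-484,-121,0],
    [0,0,0,239,-520,-121,0],
    [0,0,0,252,-549,-121,0],
    [0,0,0,252,-549,-121,0],
  ],
)

```text
t: 8.05
eef_pos: [609.8, 296.4, 98.5]
tcp_rot: [-3.139, -0.002, 0.004]
ft_force: [0.1, -0.2, 1.0]
width: 21.4
grip_force: 39.5
```

```bash
python3 plan.py 610,290.6,-12,0
```

```text
t8.1 [609.8 296.4  98.5] psi0.3 w21.4 rot [-3.139e+00 -2.000e-03  4.000e-03]
wz0.3 [1.000e-01 5.800e+00 1.105e+02] rows 3
```

drive_tool(
  steps=[
    [0,0,0,0,0,0,0],
    [0,0,0,0,0,0,0],
    [0,0,0,0,0,30,0],
    [0,0,0,0,0,60,0],
    [0,0,0,0,0,85,0],
    [0,0,0,0,0,100,0],
    [0,0,0,0,0,104,0],
    [0,0,0,0,0,107,0],
    [0,0,0,0,0,109,0],
    [0,0,0,0,0,111,0],
    [0,0,0,0,0,111,0],
    [0,0,0,0,0,111,0],
  ],
)

```text
t: 9.05
eef_pos: [609.6, 291.0, -11.1]
tcp_rot: [-3.141, -0.002, 0.001]
ft_force: [0.5, 0.8, -0.4]
width: 21.3
grip_force: 39.5
```

drive_tool(
  steps=[
    [0,0,0,0,0,1,0],
    [0,0,0,0,0,1,0],
    [0,0,0,0,0,1,0.15],
    [0,0,0,0,0,1,0.3],
    [0,0,0,0,0,1,0.5],
    [0,0,0,0,0,1,0.5],
    [0,0,0,0,0,1,0.5],
    [0,0,0,0,0,-20,0.5],
    [0,0,0,0,0,-50,0.5],
    [0,0,0,0,0,-90,0.7],
    [0,0,0,0,0,-130,0.7],
    [0,0,0,0,0,-130,0.8],
  ],
)

```text
t: 10.05
eef_pos: [614.3, 292.7, 128.5]
tcp_rot: [-3.137, -0.015, 0.001]
ft_force: [0.6, 0.8, 2.7]
width: 67.9
grip_force: 0.0
```

```bash
python3 plan.py 589.1,-287.2,120,0 589.1,-287.2,-15,0
```

```text
t10.1 [614.3 292.7 128.5] psi0.0 w67.9 rot [-3.137e+00 -1.500e-02  1.000e-03]
wz0.0 [-25.6 579.9   8.5] rows 14
wz0.0 [-25.6 579.9 143.5] rows 4
```

drive_tool(
  steps=[
    [0,0,0,0,20,0,0.8],
    [0,0,0,-2,60,0,0.8],
    [0,0,0,-4,100,0,0.8],
    [0,0,0,-5,140,0,0.8],
    [0,0,0,-7,180,0,0.8],
    [0,0,0,-8,220,0,0.8],
    [0,0,0,-10,260,0,0.8],
    [0,0,0,-11,300,0,0.8],
    [0,0,0,-12,340,0,0.8],
    [0,0,0,-14,380,0,0.8],
    [0,0,0,-15,420,0,0.8],
    [0,0,0,-17,460,0,0.8],
    [0,0,0,-18,500,0,0.8],
    [0,0,0,-20,540,0,0.8],
    [0,0,0,-21,565,0,0.8],
    [0,0,0,-21,578,0,0.8],
    [0,0,0,-21,578,0,0.8],
    [0,0,0,-21,578,0,0.8],
    [0,0,0,-21,578,0,0.8],
    [0,0,0,-21,578,0,0.8],
  ],
)

```text
t: 11.72
eef_pos: [588.3, -285.3, 117.5]
tcp_rot: [-3.141, 0.0, 0.003]
ft_force: [-0.2, -0.6, -0.2]
width: 68.3
grip_force: 0.0
```

```bash
python3 - <<'E'
from m import *
for n in("top","side"):
    p,d=ctrl.capture(n); cv2.imwrite(f"pics/{n}4.png",p); np.save(f"{n}4.npy",d)
px=dict(round_large=((359,252),84),square_large=((667,-10),72),square_small=((463,94),50),round_small=((610,290),44))
measure("4",px)
E
python3 plan.py 589.1,-287.2,-15,0
```

```text
top round_large z84.4 rect [358.6 254.3] [57.8 56.8] ang89.0 circ [358.5 254.2] r31.2 354
top square_large z71.8 rect [668.6  -7.9] [60.7 61.2] ang28.6 circ [668.6  -8.4] r41.7 405
top square_small z50.2 rect [464.4  95.6] [35.7 36.3] ang70.6 circ [464.6  96.1] r23.9 139
top round_small z52.2 rect [606.7 292.1] [16.3 18. ] ang44.2 circ [606.8 292.3] r9.4 33
side round_large z85.3 rect [342.4 232. ] [20.1 56.2] ang44.1 circ [348.2 237.6] r28.1 73
side square_large none
side square_small z51.3 rect [462.7  91.7] [37.9 35.7] ang67.9 circ [463.4  90.5] r24.4 138
side round_small none
t11.8 [ 588.4 -285.6  117.7] psi0.1 w68.2 rot [-3.141e+00 -0.000e+00  3.000e-03]
wz0.1 [  0.7   1.6 132.7] rows 4
```

round_small stands on the board: top z 52.2, about 4 mm from centre. Next is round_medium.

drive_tool(
  steps=[
    [0,0,0,1,1,30,0.8],
    [0,0,0,1,1,65,0.8],
    [0,0,0,1,1,95,0.8],
    [0,0,0,1,1,115,0.8],
    [0,0,0,1,1,126,0.8],
    [0,0,0,1,1,132,0.8],
    [0,0,0,1,1,134,0.8],
    [0,0,0,1,1,134,0.8],
    [0,0,0,1,1,134,0.8],
    [0,0,0,1,1,134,0],
    [0,0,0,1,1,134,0],
    [0,0,0,1,1,134,0],
    [0,0,0,1,1,134,0],
    [0,0,0,1,1,134,0],
    [0,0,0,1,1,134,0],
    [0,0,0,1,1,134,0],
    [0,0,0,1,1,134,0],
    [0,0,0,1,1,134,0],
    [0,0,0,1,1,134,0],
  ],
)

```text
t: 13.4
eef_pos: [590.1, -289.0, -14.3]
tcp_rot: [3.14, -0.002, 0.0]
ft_force: [-0.8, 2.5, 5.1]
width: 43.9
grip_force: 40.5
```

```bash
python3 plan.py 589,-287,110,0 612,290.6,110,0
```

```text
t13.4 [ 590.1 -289.   -14.3] psi0.0 w43.9 rot [ 3.14e+00 -2.00e-03  0.00e+00]
wz0.0 [  -1.1   -2.  -124.3] rows 3
wz0.0 [  22.1 -579.6 -124.3] rows 14
```

drive_tool(
  steps=[
    [0,0,0,0,0,-30,0],
    [0,0,0,0,0,-70,0],
    [0,0,0,0,0,-110,0],
    [0,0,0,1,-20,-124,0],
    [0,0,0,2,-55,-124,0],
    [0,0,0,4,-95,-124,0],
    [0,0,0,5,-135,-124,0],
    [0,0,0,7,-175,-124,0],
    [0,0,0,8,-215,-124,0],
    [0,0,0,10,-255,-124,0],
    [0,0,0,11,-295,-124,0],
    [0,0,0,13,-335,-124,0],
    [0,0,0,14,-375,-124,0],
    [0,0,0,16,-415,-124,0],
    [0,0,0,17,-455,-124,0],
    [0,0,0,19,-495,-124,0],
    [0,0,0,20,-535,-124,0],
    [0,0,0,21,-565,-124,0],
    [0,0,0,22,-578,-124,0],
    [0,0,0,22,-578,-124,0],
  ],
)

```text
t: 15.07
eef_pos: [610.4, 293.0, 108.1]
tcp_rot: [-3.141, -0.001, 0.004]
ft_force: [0.0, -0.5, 0.2]
width: 44.0
grip_force: 41.2
```

drive_tool(
  steps=[
    [0,0,0,0,0,0,0],
    [0,0,0,0,0,0,0],
    [0,0,0,0,0,0,0],
    [0,0,0,0,0,0,0],
    [0,0,0,0,0,15,0],
  ],
)

```text
t: 15.48
eef_pos: [613.6, 289.3, 96.1]
tcp_rot: [-3.14, -0.006, -0.001]
ft_force: [1.5, 0.5, 0.7]
width: 43.9
grip_force: 41.2
```

```bash
python3 - <<'E'
from m import *
p,d=ctrl.capture("top"); cv2.imwrite("pics/top5.png",p); p,d2=ctrl.capture("side"); cv2.imwrite("pics/side5.png",p)
for n,d in(("top",d),("side",d2)):
    np.save(f"{n}5.npy",d); X=cloud(n,d); hsv=cv2.cvtColor(cv2.imread(f"pics/{n}5.png"),cv2.COLOR_BGR2HSV)
    m=(np.hypot(X[...,0]-612,X[...,1]-290)<80)&(X[...,2]>80)&(X[...,2]<200)&(hsv[...,0]<14)&(hsv[...,1]>140)&(hsv[...,2]>60)
    q=X[m]; print(n,len(q),np.percentile(q,[3,50,97],axis=0).round(1) if len(q) else "")
E
python3 plan.py 612,290.6,-6,0
```

```text
top 73 [[587.5 267.3 113. ]
 [595.  279.7 127.5]
 [603.6 292.5 175.1]]
side 146 [[587.1 261.2 110. ]
 [597.1 271.3 121.6]
 [630.9 285.3 170.6]]
t15.6 [609.1 288.2  89.5] psi-0.0 w44.3 rot [ 3.14e+00  4.00e-03 -1.00e-03]
wz-0.0 [ 2.9 -2.4 95.5] rows 3
```

drive_tool(
  steps=[
    [0,0,0,0,0,15,0],
    [0,0,0,0,0,35,0],
    [0,0,0,0,0,55,0],
    [0,0,0,0,0,75,0],
    [0,0,0,0,0,88,0],
    [0,0,0,0,0,94,0],
    [0,0,0,0,0,97,0],
    [0,0,0,0,0,99,0],
    [0,0,0,0,0,100,0],
    [0,0,0,0,0,100,0],
    [0,0,0,0,0,100,0],
    [0,0,0,0,0,100,0],
  ],
)

```text
t: 16.58
eef_pos: [611.7, 290.1, -6.2]
tcp_rot: [-3.141, -0.002, 0.001]
ft_force: [0.7, -0.3, 1.5]
width: 44.0
grip_force: 41.4
```

drive_tool(
  steps=[
    [0,0,0,0,0,1,0],
    [0,0,0,0,0,1,0.6],
    [0,0,0,0,0,1,0.7],
    [0,0,0,0,0,1,0.8],
    [0,0,0,0,0,1,0.8],
    [0,0,0,0,0,-20,0.8],
    [0,0,0,0,0,-50,0.8],
    [0,0,0,0,0,-90,1],
    [0,0,0,0,0,-125,1],
    [0,0,0,0,0,-140,1],
    [0,0,0,0,0,-140,1],
    [0,0,0,0,0,-140,1],
    [0,0,0,0,0,-140,1],
  ],
)

```text
t: 17.67
eef_pos: [609.7, 289.4, 131.0]
tcp_rot: [3.141, 0.002, 0.001]
ft_force: [-1.2, -0.6, -0.5]
width: 85.4
grip_force: 0.0
```

```bash
python3 plan.py 358.9,251.8,133,-40
```

```text
t17.7 [609.7 289.4 131. ] psi0.0 w85.4 rot [3.141e+00 2.000e-03 1.000e-03]
wz40.0 [-250.8   37.4   -2. ] rows 7
```

drive_tool(
  steps=[
    [0,0,6,-30,4,0,1],
    [0,0,12,-65,10,0,1],
    [0,0,18,-100,15,0,1],
    [0,0,24,-135,20,0,1],
    [0,0,30,-170,25,0,1],
    [0,0,36,-205,31,0,1],
    [0,0,40,-235,36,0,1],
    [0,0,40,-252,38,0,1],
    [0,0,40,-252,38,0,1],
    [0,0,40,-252,38,0,1],
    [0,0,40,-252,38,0,1],
    [0,0,40,-252,38,0,1],
    [0,0,40,-252,38,0,1],
  ],
)

```text
t: 18.75
eef_pos: [361.0, 248.1, 132.3]
tcp_rot: [-3.14, 0.005, -0.693]
ft_force: [0.1, -0.1, -0.4]
width: 85.6
grip_force: 0.0
```

```bash
python3 - <<'E'
from m import *
p,d=ctrl.capture("top"); cv2.imwrite("pics/top6.png",p); np.save("top6.npy",d)
p,d=ctrl.capture("side"); cv2.imwrite("pics/side6.png",p); np.save("side6.npy",d)
measure("6",dict(rm_board=((610,290),72),round_medium=((610,290),64)))
E
python3 plan.py 358.9,251.8,133,-40  358.9,251.8,-9,-40
```

```text
top rm_board z9.3 rect [611.3 292. ] [106.4 106.7] ang89.6 circ [610.6 292.2] r54.7 539
top round_medium z72.6 rect [611.3 291.2] [36.1 37.4] ang44.2 circ [611.3 290.4] r19.8 139
side rm_board z10.0 rect [608.2 285.5] [103.  108.8] ang79.0 circ [608.  287.4] r56.9 417
side round_medium z73.7 rect [610.9 286.6] [40.9 35. ] ang84.2 circ [610.8 286.5] r21.5 102
t18.9 [360.7 248.1 132.3] psi-39.7 w85.5 rot [-3.14   0.005 -0.693]
wz0.3 [-3.8 -1.7 -0.7] rows 1
wz0.3 [ -3.8  -1.7 141.3] rows 4
```

round_medium is nested: top z 72.6, centred within 1 mm in the top view. Now round_large, descending in stages.

drive_tool(
  steps=[
    [0,0,0,-2,-1,30,1],
    [0,0,0,-2,-1,65,1],
    [0,0,0,-2,-1,85,1],
    [0,0,0,-2,-1,90,1],
    [0,0,0,-2,-1,90,1],
    [0,0,0,-2,-1,97,1],
    [0,0,0,-2,-1,104,1],
  ],
)

```text
t: 19.43
eef_pos: [361.6, 250.8, 30.1]
tcp_rot: [-3.135, 0.004, -0.692]
ft_force: [0.8, 0.3, 0.6]
width: 85.3
grip_force: 0.0
```

drive_tool(
  steps=[
    [0,0,0,0,0,8,1],
    [0,0,0,0,0,16,1],
    [0,0,0,0,0,24,1],
    [0,0,0,0,0,32,1],
    [0,0,0,0,0,38,1],
    [0,0,0,0,0,40,1],
    [0,0,0,0,0,40,1],
    [0,0,0,0,0,40,1],
  ],
)

```text
t: 20.1
eef_pos: [359.3, 250.1, -11.5]
tcp_rot: [-3.139, 0.006, -0.692]
ft_force: [0.4, -0.3, -0.1]
width: 85.3
grip_force: 0.0
```

drive_tool(
  steps=[
    [0,0,0,0,0,0,0],
    [0,0,0,0,0,0,0],
    [0,0,0,0,0,0,0],
    [0,0,0,0,0,0,0],
    [0,0,0,0,0,0,0],
    [0,0,0,0,0,0,0],
    [0,0,0,0,0,0,0],
  ],
)

```text
t: 20.68
eef_pos: [359.9, 250.4, -10.2]
tcp_rot: [-3.138, 0.005, -0.692]
ft_force: [-2.6, -1.5, 7.2]
width: 68.6
grip_force: 43.2
```

```bash
python3 plan.py 358.9,251.8,125,-40 610,290.6,125,-40
```

```text
t20.7 [359.9 250.4 -10.2] psi-39.6 w68.6 rot [-3.138  0.005 -0.692]
wz0.4 [  -1.7   -0.4 -135.2] rows 4
wz0.4 [ 167.  -190.4 -135.2] rows 7
```

drive_tool(
  steps=[
    [0,0,0,0,0,-30,0],
    [0,0,0,0,0,-65,0],
    [0,0,0,0,0,-100,0],
    [0,0,0,0,0,-130,0],
    [0,0,0,10,-12,-135,0],
    [0,0,0,33,-37,-135,0],
    [0,0,0,57,-64,-135,0],
    [0,0,0,80,-90,-135,0],
    [0,0,0,104,-117,-135,0],
    [0,0,0,127,-143,-135,0],
    [0,0,0,150,-169,-135,0],
    [0,0,0,164,-185,-135,0],
    [0,0,0,169,-190,-135,0],
    [0,0,0,169,-190,-135,0],
    [0,0,0,169,-190,-135,0],
    [0,0,0,169,-190,-135,0],
    [0,0,0,169,-190,-135,0],
  ],
)

```text
t: 22.1
eef_pos: [609.7, 288.0, 123.3]
tcp_rot: [-3.139, 0.006, -0.691]
ft_force: [-0.3, -0.4, 0.4]
width: 68.8
grip_force: 46.5
```

```bash
python3 - <<'E'
from m import *
for n in("top","side"):
    p,d=ctrl.capture(n); X=cloud(n,d); hsv=cv2.cvtColor(p,cv2.COLOR_BGR2HSV)
    m=(np.hypot(X[...,0]-612,X[...,1]-290)<80)&(X[...,2]>80)&(X[...,2]<225)&(hsv[...,0]<14)&(hsv[...,1]>140)&(hsv[...,2]>60)
    q=X[m]; print(n,len(q),np.percentile(q,[3,50,97],axis=0).round(1))
E
python3 plan.py 610,290.6,-2.5,-40
```

```text
top 192 [[570.  251.5 138.4]
 [614.6 260.3 170.3]
 [636.9 284.5 219.3]]
side 600 [[572.6 251.1 140.5]
 [614.  260.5 176.6]
 [636.  297.5 220.5]]
t22.2 [610.1 288.  123.6] psi-39.6 w68.5 rot [-3.139  0.006 -0.691]
wz0.4 [ -1.7  -1.9 126.1] rows 4
```

drive_tool(
  steps=[
    [0,0,0,-1,-1,15,0],
    [0,0,0,-1,-1,35,0],
    [0,0,0,-1,-1,55,0],
    [0,0,0,-1,-1,75,0],
    [0,0,0,-1,-1,95,0],
    [0,0,0,-1,-1,110,0],
    [0,0,0,-1,-1,118,0],
    [0,0,0,-1,-1,122,0],
    [0,0,0,-1,-1,125,0],
    [0,0,0,-1,-1,126,0],
    [0,0,0,-1,-1,126,0],
    [0,0,0,-1,-1,126,0],
  ],
)

```text
t: 23.2
eef_pos: [611.6, 290.4, -1.7]
tcp_rot: [-3.137, 0.005, -0.692]
ft_force: [-1.1, 0.1, -0.3]
width: 68.6
grip_force: 46.6
```

drive_tool(
  steps=[
    [0,0,0,0,0,1,0],
    [0,0,0,0,0,1,0.9],
    [0,0,0,0,0,1,1],
    [0,0,0,0,0,1,1],
    [0,0,0,0,0,1,1],
    [0,0,0,0,0,-5,1],
    [0,0,0,0,0,-15,1],
    [0,0,0,0,0,-30,1],
    [0,0,0,0,0,-60,1],
    [0,0,0,0,0,-95,1],
    [0,0,0,0,0,-120,0.8],
    [0,0,0,0,0,-120,0.8],
    [0,0,0,0,0,-120,0.8],
  ],
)

```text
t: 24.28
eef_pos: [613.3, 290.1, 122.1]
tcp_rot: [-3.132, 0.002, -0.692]
ft_force: [-0.1, 0.0, -1.1]
width: 68.5
grip_force: 0.0
```

```bash
python3 plan.py 463.5,93.9,118,-19.4
```

```text
t24.3 [613.3 290.1 122.1] psi-39.6 w68.5 rot [-3.132e+00  2.000e-03 -6.920e-01]
wz-20.2 [  9.8 246.7   4.1] rows 6
```

drive_tool(
  steps=[
    [0,0,-4,1,30,0,0.8],
    [0,0,-8,3,68,0,0.8],
    [0,0,-12,5,107,0,0.8],
    [0,0,-16,7,146,0,0.8],
    [0,0,-20.2,9,185,0,0.8],
    [0,0,-20.2,10,220,0,0.8],
    [0,0,-20.2,11,240,0,0.8],
    [0,0,-20.2,11,245,0,0.8],
    [0,0,-20.2,11,245,0,0.8],
    [0,0,-20.2,11,245,0,0.8],
    [0,0,-20.2,11,245,0,0.8],
    [0,0,-20.2,11,245,0,0.8],
  ],
)

```text
t: 25.28
eef_pos: [463.7, 94.4, 116.4]
tcp_rot: [-3.137, 0.004, -0.338]
ft_force: [0.0, -0.2, 0.3]
width: 68.1
grip_force: 0.0
```

```bash
python3 - <<'E'
from m import *
for n in("top","side"):
    p,d=ctrl.capture(n); cv2.imwrite(f"pics/{n}7.png",p); np.save(f"{n}7.npy",d)
measure("7",dict(round_large=((610,290),84)))
E
python3 plan.py 463.5,93.9,118,-19.4  463.5,93.9,-23,-19.4
```

```text
top round_large z92.7 rect [608.6 294.2] [60.  58.1] ang74.6 circ [609.4 293.7] r31.1 339
side round_large z93.9 rect [607.7 286.8] [63.7 57.7] ang84.1 circ [606.5 287.4] r33.0 244
t25.4 [463.4  94.3 116.3] psi-19.4 w68.3 rot [-3.137  0.005 -0.338]
wz0.0 [ 0.2  0.4 -1.7] rows 1
wz0.0 [  0.2   0.4 139.3] rows 4
```

round_large is seated: top z 92.7, within 3 mm of centre. Now square_small.

drive_tool(
  steps=[
    [0,0,0,0,0,30,0.8],
    [0,0,0,0,0,65,0.8],
    [0,0,0,0,0,95,0.8],
    [0,0,0,0,0,118,0.8],
    [0,0,0,0,0,130,0.8],
    [0,0,0,0,0,137,0.8],
    [0,0,0,0,0,139,0.8],
    [0,0,0,0,0,139,0.8],
    [0,0,0,0,0,139,0.8],
    [0,0,0,0,0,139,0],
    [0,0,0,0,0,139,0],
    [0,0,0,0,0,139,0],
    [0,0,0,0,0,139,0],
    [0,0,0,0,0,139,0],
    [0,0,0,0,0,139,0],
    [0,0,0,0,0,139,0],
    [0,0,0,0,0,139,0],
    [0,0,0,0,0,139,0],
  ],
)

```text
t: 26.88
eef_pos: [463.9, 94.5, -21.3]
tcp_rot: [-3.136, 0.002, -0.339]
ft_force: [-1.0, 0.2, 5.2]
width: 37.9
grip_force: 40.6
```

```bash
python3 plan.py 463.5,93.9,97,-19.4 476.7,-102.8,97,3.8
```

```text
t26.9 [463.9  94.5 -21.3] psi-19.4 w37.9 rot [-3.136e+00  2.000e-03 -3.390e-01]
wz-0.0 [  -0.2    0.7 -118.3] rows 3
wz-23.2 [  77.7  181.8 -118.3] rows 5
```

drive_tool(
  steps=[
    [0,0,0,0,0,-30,0],
    [0,0,0,0,0,-70,0],
    [0,0,0,0,0,-105,0],
    [0,0,-4,8,20,-118,0],
    [0,0,-8,22,50,-118,0],
    [0,0,-12,37,85,-118,0],
    [0,0,-16,52,121,-118,0],
    [0,0,-20,67,157,-118,0],
    [0,0,-23.2,75,175,-118,0],
    [0,0,-23.2,77.5,181,-118,0],
    [0,0,-23.2,77.5,181,-118,0],
    [0,0,-23.2,77.5,181,-118,0],
    [0,0,-23.2,77.5,181,-118,0],
    [0,0,-23.2,77.5,181,-118,0],
    [0,0,-23.2,77.5,181,-118,0],
  ],
)

```text
t: 28.13
eef_pos: [475.9, -101.5, 94.2]
tcp_rot: [-3.135, 0.002, 0.067]
ft_force: [0.8, 0.5, -0.8]
width: 38.0
grip_force: 40.7
```

```bash
python3 plan.py 476.7,-102.8,-13,3.8
```

```text
t28.1 [ 475.9 -101.5   94.2] psi3.9 w38.0 rot [-3.135e+00  2.000e-03  6.700e-02]
wz0.1 [  0.7   1.4 107.2] rows 3
```

drive_tool(
  steps=[
    [0,0,0,1,1,20,0],
    [0,0,0,1,1,45,0],
    [0,0,0,1,1,70,0],
    [0,0,0,1,1,90,0],
    [0,0,0,1,1,100,0],
    [0,0,0,1,1,105,0],
    [0,0,0,1,1,108,0],
    [0,0,0,1,1,109,0],
    [0,0,0,1,1,109,0],
    [0,0,0,1,1,109,0],
  ],
)

```text
t: 28.97
eef_pos: [478.0, -103.2, -13.2]
tcp_rot: [-3.136, 0.0, 0.066]
ft_force: [-1.1, 2.1, 5.8]
width: 38.3
grip_force: 41.4
```

drive_tool(
  steps=[
    [0,0,0,0,0,0.5,0],
    [0,0,0,0,0,0.5,0.5],
    [0,0,0,0,0,0.5,0.6],
    [0,0,0,0,0,0.5,0.7],
    [0,0,0,0,0,0.5,0.7],
    [0,0,0,0,0,-20,0.8],
    [0,0,0,0,0,-55,0.8],
    [0,0,0,0,0,-90,1],
    [0,0,0,0,0,-125,1],
    [0,0,0,0,0,-140,1],
    [0,0,0,0,0,-140,1],
    [0,0,0,0,0,-140,1],
    [0,0,0,0,0,-140,1],
  ],
)

```text
t: 30.05
eef_pos: [476.1, -103.5, 123.9]
tcp_rot: [-3.135, 0.004, 0.066]
ft_force: [-0.4, 0.2, -0.8]
width: 85.3
grip_force: 0.0
```

```bash
python3 plan.py 667.6,-10.2,127,28.8
```

```text
t30.1 [ 476.1 -103.5  123.9] psi3.8 w85.3 rot [-3.135  0.004  0.066]
wz-25.0 [197.2 -80.6  -3.1] rows 6
```

drive_tool(
  steps=[
    [0,0,-4,25,-10,0,1],
    [0,0,-8,60,-24,0,1],
    [0,0,-12,95,-38,0,1],
    [0,0,-17,130,-53,0,1],
    [0,0,-21,165,-67,0,1],
    [0,0,-25,190,-77,0,1],
    [0,0,-25,197,-80,0,1],
    [0,0,-25,197,-80,0,1],
    [0,0,-25,197,-80,0,1],
    [0,0,-25,197,-80,0,1],
    [0,0,-25,197,-80,0,1],
  ],
)

```text
t: 30.97
eef_pos: [667.0, -11.9, 124.8]
tcp_rot: [-3.135, 0.001, 0.501]
ft_force: [-0.2, 0.1, -0.3]
width: 85.3
grip_force: 0.0
```

```bash
python3 - <<'E'
from m import *
for n in("top","side"):
    p,d=ctrl.capture(n); cv2.imwrite(f"pics/{n}8.png",p); np.save(f"{n}8.npy",d)
measure("8",dict(square_small=((477,-103),50)))
E
python3 plan.py 667.6,-10.2,-14,28.8
```

```text
top square_small z580.0 rect [508.7 -41.5] [15.9 42.6] ang80.5 circ [508.5 -42.4] r21.8 213
side square_small z579.8 rect [489.2 -41.2] [38.3 99.5] ang73.0 circ [488.2 -44.7] r49.8 458
t31.1 [667.6 -11.8 125.5] psi28.7 w85.8 rot [-3.135 -0.     0.501]
wz-0.1 [  0.8  -1.4 139.5] rows 4
```

drive_tool(
  steps=[
    [0,0,0,0,-1,30,1],
    [0,0,0,0,-1,60,1],
    [0,0,0,0,-1,80,1],
    [0,0,0,0,-1,95,1],
    [0,0,0,0,-1,105,1],
    [0,0,0,0,-1,115,1],
    [0,0,0,0,-1,125,1],
    [0,0,0,0,-1,134,1],
    [0,0,0,0,-1,139,1],
    [0,0,0,0,-1,139,1],
    [0,0,0,0,-1,139,1],
  ],
)

```text
t: 31.98
eef_pos: [667.6, -9.4, -13.7]
tcp_rot: [-3.135, -0.001, 0.502]
ft_force: [0.5, 0.7, -0.3]
width: 85.3
grip_force: 0.0
```

drive_tool(
  steps=[
    [0,0,0,0,0,0,0],
    [0,0,0,0,0,0,0],
    [0,0,0,0,0,0,0],
    [0,0,0,0,0,0,0],
    [0,0,0,0,0,0,0],
    [0,0,0,0,0,0,0],
    [0,0,0,0,0,-30,0],
    [0,0,0,0,0,-65,0],
    [0,0,0,0,0,-100,0],
    [0,0,0,0,0,-125,0],
    [0,0,0,0,0,-125,0],
    [0,0,0,0,0,-125,0],
  ],
)

```text
t: 32.98
eef_pos: [669.3, -10.4, 113.5]
tcp_rot: [-3.138, -0.004, 0.502]
ft_force: [0.3, -0.2, -0.8]
width: 64.0
grip_force: 44.8
```

```bash
python3 - <<'E'
from m import *
for n in("top","side"):
    p,d=ctrl.capture(n); X=cloud(n,d); hsv=cv2.cvtColor(p,cv2.COLOR_BGR2HSV)
    m=(np.hypot(X[...,0]-477,X[...,1]+103)<60)&(abs(X[...,2]-58)<4)&(hsv[...,0]<14)&(hsv[...,1]>120)
    q=X[m]; print(n,len(q))
    if len(q)>5: print(np.round(cv2.minAreaRect(q[:,:2].astype(np.float32)),1) if 0 else cv2.minAreaRect(q[:,:2].astype(np.float32)),np.median(q,0).round(1))
E
python3 plan.py 667.6,-10.2,111,28.8 476.7,-102.8,111,3.8
```

```text
top 153
((479.7235107421875, -101.53060150146484), (36.02579879760742, 36.263397216796875), 89.69915771484375) [ 478.9 -100.5   57.4]
side 192
((477.4081115722656, -105.32434844970703), (35.974185943603516, 35.97056579589844), 4.264151096343994) [ 477.3 -106.8   59.1]
t33.1 [666.6 -10.  109.5] psi28.8 w63.8 rot [-3.134e+00  2.000e-03  5.020e-01]
wz-0.0 [ 0.8  0.7 -1.5] rows 1
wz25.0 [-211.1  -10.    -1.5] rows 6
```

square_small is in place: top z 58, within 2 mm, angle matched. Carry square_large over.

drive_tool(
  steps=[
    [0,0,4,-20,-1,0,0],
    [0,0,8,-55,-3,0,0],
    [0,0,12,-90,-4,0,0],
    [0,0,17,-125,-6,0,0],
    [0,0,21,-160,-8,0,0],
    [0,0,25,-190,-9,0,0],
    [0,0,25,-206,-10,0,0],
    [0,0,25,-211,-10,0,0],
    [0,0,25,-211,-10,0,0],
    [0,0,25,-211,-10,0,0],
    [0,0,25,-211,-10,0,0],
    [0,0,25,-211,-10,0,0],
  ],
)

```text
t: 34.08
eef_pos: [478.8, -102.5, 110.9]
tcp_rot: [-3.135, 0.002, 0.067]
ft_force: [-0.0, 1.3, -1.7]
width: 63.6
grip_force: 44.8
```

```bash
python3 plan.py 477,-103,-5,3.8
```

```text
t34.1 [ 478.8 -102.5  110.9] psi3.8 w63.6 rot [-3.135e+00  2.000e-03  6.700e-02]
wz0.0 [ -1.8   0.4 115.9] rows 3
```

drive_tool(
  steps=[
    [0,0,0,-1,0,15,0],
    [0,0,0,-1,0,35,0],
    [0,0,0,-1,0,55,0],
    [0,0,0,-1,0,75,0],
    [0,0,0,-1,0,92,0],
    [0,0,0,-1,0,104,0],
    [0,0,0,-1,0,110,0],
    [0,0,0,-1,0,114,0],
    [0,0,0,-1,0,116,0],
    [0,0,0,-1,0,116,0],
    [0,0,0,-1,0,116,0],
  ],
)

```text
t: 35.0
eef_pos: [477.9, -102.5, -3.9]
tcp_rot: [-3.136, 0.001, 0.066]
ft_force: [0.4, 0.3, -1.8]
width: 64.1
grip_force: 44.8
```

drive_tool(
  steps=[
    [0,0,0,0,0,1,0],
    [0,0,0,0,0,1,0.9],
    [0,0,0,0,0,1,1],
    [0,0,0,0,0,1,1],
    [0,0,0,0,0,1,1],
    [0,0,0,0,0,-5,1],
    [0,0,0,0,0,-15,1],
    [0,0,0,0,0,-30,1],
    [0,0,0,0,0,-60,1],
    [0,0,0,0,0,-95,1],
    [0,0,0,0,0,-130,1],
    [0,0,0,0,-35,-150,1],
    [0,0,0,0,-75,-150,1],
    [0,0,0,0,-115,-150,1],
    [0,0,0,0,-155,-150,1],
    [0,0,0,0,-180,-150,1],
    [0,0,0,0,-180,-150,1],
    [0,0,0,0,-180,-150,1],
  ],
)

```text
t: 36.5
eef_pos: [465.4, 77.5, 147.3]
tcp_rot: [-3.136, 0.001, 0.069]
ft_force: [-0.3, -0.6, -0.1]
width: 85.4
grip_force: 0.0
```

Run:
```python
from m import *
for n in("top","side"):
    p,d=ctrl.capture(n); cv2.imwrite(f"pics/{n}9.png",p); np.save(f"{n}9.npy",d)
measure("9",dict(square_large=((477,-103),72),round_large=((610,290),84)))
```

```text
top square_large z80.1 rect [ 479.1 -100. ] [61.9 61.6] ang3.6 circ [ 478.3 -100.4] r41.5 409
top round_large z92.5 rect [608.1 293.8] [60.9 58.1] ang88.6 circ [609.  293.3] r31.2 360
side square_large z81.2 rect [ 477.6 -105.3] [61.8 66. ] ang4.0 circ [ 477.2 -104.3] r44.0 579
side round_large z93.8 rect [608.  289.2] [59.3 57.7] ang84.1 circ [607.8 288.6] r32.5 242
```

View pics/side9.png

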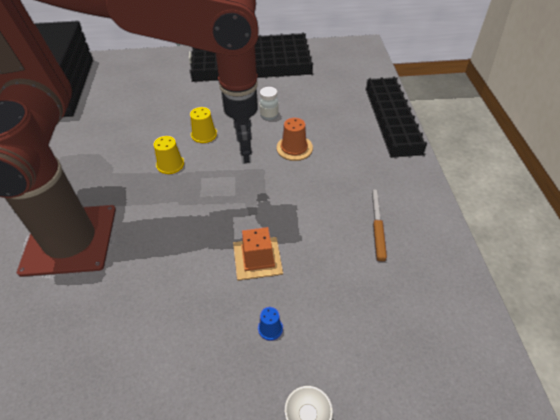

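The side view shows both stacks seated: round at (295,137) and square at (258,250). Their tops are at z 92.5 and 80.1, both within 3 mm of centre. The jar, dish, dibber, yellow pots and blue pot have not moved, and the arm is clear, so I'm handing in.

```bash
python3 -c "
from station import ctrl
print(ctrl.close_job())"
```

```text
the job is handed in; nothing more can be done
None
```

All five pots are nested mouth down on their boards (three round, two square), each stack within about 3 mm of centre, and the job was handed in at about 37 s; the judge's result was not shown.

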